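Push the row of tube spacers up to the end stop and close the keeper behind it

TASK

Four square-tube spacers stand touching one another in a row in the grooved rail on the bench. With the fingertips push the row from behind, as one train, along the rail until it is hard up against the end stop; then push the keeper bar by its upright post round across the rail, as far as it goes, so that it closes behind the row. Do not lift or tip anything, keep the row together while it travels, do not swing the keeper over the rail before the row is home, and leave the tin, the spanner and the tape measure alone.

Things in the scene. Friction and masses are not known exactly. Their poses are not given: they have to be found in the camera images.
- rail: fixture, fixed. Origin: centre of its underside. Rail along own y, end stop at +y, open end -y; own x points across to the keeper's pivot side. Base plate 100 (x) by 330 (y) mm, 10 thick; spacers stand on it (z = 10 mm, x = 0) in a 43 mm wide channel between two fences (x = 21.5 to 31.5 mm either side, top z = 24 mm). Row home: spacer_1 at y = 120, spacer_4 at y = 0 mm
- spacer_1: spacer, nearest the end stop: a standing piece of bare steel square tube, 40 x 40 mm outside, 3 mm wall, open at top and bottom, 45 mm tall, about 0.16 kg, loose. Origin at the centre of its underside, z up; its sides are parallel to the rail's x and y.
- spacer_2: spacer, second from the stop: a standing piece of bare steel square tube, 40 x 40 mm outside, 3 mm wall, open at top and bottom, 45 mm tall, about 0.16 kg, loose. Origin at the centre of its underside, z up; its sides are parallel to the rail's x and y.
- spacer_3: spacer, third from the stop: a standing piece of bare steel square tube, 40 x 40 mm outside, 3 mm wall, open at top and bottom, 45 mm tall, about 0.16 kg, loose. Origin at the centre of its underside, z up; its sides are parallel to the rail's x and y.
- spacer_4: spacer, the rear one, farthest from the stop: the one to push: a standing piece of bare steel square tube, 40 x 40 mm outside, 3 mm wall, open at top and bottom, 45 mm tall, about 0.16 kg, loose. Origin at the centre of its underside, z up; its sides are parallel to the rail's x and y.
- stop_face (a point): centre of the end stop's face that the row has to meet, rail frame (0, 140, 32.5) mm, axes as the rail's; the stop is a steel block, top at z = 55 mm. The row starts 50 to 100 mm short of it and takes about 2 to 8 N to slide
- keeper (a joint): keeper bar's angle, rad. 0: bar beside the rail, from the pivot along rail -y; positive swings it clockwise (from above) over the rail; 1.571 (limit): closed, along rail -x, square across the channel, 4 mm behind a row that is home. Starts -0.35 to 0, stays where left (about 1.3 N at the post). Bar 14 mm wide, z = 31 to 41 mm, over the fences; the rear spacer blocks it while the row is not home
- keeper_pivot (a point): point on the keeper's pivot axis, rail frame (55, -31, 36) mm
- keeper_post (a point): top centre of the upright black round post at the keeper's free end: 14 mm diameter, 90 mm from the pivot axis, from the bar's top at z = 41 mm to z = 78 mm above the bench
- tin: bystander: round tin, 68 mm across, 44 mm tall, beside the rail; origin at the centre of its underside
- spanner: bystander: steel spanner 207 mm long, 6 mm thick, lying beside the rail; origin at the centre of its underside
- tape_measure: bystander: yellow and black tape measure, 39 x 84 x 66 mm, beyond the end stop; origin at the centre of its underside
There are look-alikes about, which are no part of the job. What is shaped like the spacer_1 but green or purple is not meant.

How it is judged:
On the way, in this order (a step that is already met when the one before it is completed fails the run):
1. the row stands hard up against the end stop, with the keeper still open (y of spacer_1 in the frame of rail above 0.1165 m and y of spacer_4 in the frame of rail above -0.004 m and value of joint keeper below 0.6 rad), for 0.2 s.
2. the keeper is swung fully across behind the row (value of joint keeper above 1.48 rad), for 0.2 s.
At the end, for the whole second after the job is handed in: All four spacers stand upright on the base plate, at rest and touching, spacer_1 within 3.5 mm of the end stop and spacer_4 within 4 mm of its home place; the keeper is closed across the rail to at least 1.48 rad (5 degrees short of its limit at most) (y of spacer_1 in the frame of rail above 0.1165 m and y of spacer_4 in the frame of rail above -0.004 m and z of spacer_1 in the frame of rail between 0.0075 and 0.0125 m and angle between each of spacer_1, spacer_2, spacer_3, spacer_4's own z axis and vertical below 0.06 rad and linear speed of each of spacer_1, spacer_2, spacer_3, spacer_4 below 0.02 m/s and z of spacer_2 in the frame of rail between 0.0075 and 0.0125 m and z of spacer_3 in the frame of rail between 0.0075 and 0.0125 m and z of spacer_4 in the frame of rail between 0.0075 and 0.0125 m and value of joint keeper above 1.48 rad).
It fails at once if a spacer is lifted more than 10 mm or tipped (z of any of spacer_1, spacer_2, spacer_3, spacer_4 in the frame of rail above 0.02 m or angle between any of spacer_1, spacer_2, spacer_3, spacer_4's own z axis and vertical above 0.25 rad).
It fails at once if the row is pulled apart: a gap of more than 8 mm between neighbouring spacers (distance between spacer_1 and spacer_2 above 0.048 m or distance between spacer_2 and spacer_3 above 0.048 m or distance between spacer_3 and spacer_4 above 0.048 m).
It fails at once if the keeper is swung over the rail before the row is home (value of joint keeper above 0.7 rad and y of spacer_1 in the frame of rail below 0.112 m).
It fails at once if the tin, the spanner or the tape measure is moved more than 20 mm (distance of any of tin, spanner, tape_measure from where it was at the start of the episode above 0.02 m).
It fails at once if the tin, the spanner or the tape measure is lifted or tipped over (height (world z) of any of tin, spanner, tape_measure above 0.012 m or angle between any of tin, spanner, tape_measure's own z axis and vertical above 0.5 rad).
It also fails if it takes over 43 s, if anything falls off the work surface, if the arm or the gripper's body presses on something with over 40 N, if the wrist force passes 120 N, or if a joint passes its speed limit or range.

ROBOT

A 7-joint arm with a two-finger parallel gripper is mounted at the origin on a cart in front of the work surface, level with it; the furniture and walls round the work are solid. World frame = base frame: x ahead of the robot, y to its left, z up, the work surface at z = 0. Lengths are in m, angles in rad, forces in N, time in s.
With the tool pointing down it reaches from about 0.35 to 0.775 m from the base axis. Payload 3.1 kg.
Tool frame: the origin (TCP) lies at the very end of the fingers, on their centre line; the grasp point (between the pads) lies 19 mm behind it; z points along the fingers, y is the line along which they close (so a half turn about z gives the same grasp; the last joint's range is limited). The gripper opens to 85 mm and grips with 20 to 120 N. Pads are 22 mm wide; open, the fingers measure 114 mm over their backs; the gripper's body (76 mm by 85 mm) begins 54 mm behind the grasp point. The pads swing forward as they close: fully open they stand 13 mm farther back than shut.
Start: joints at [1.09, 0.311, 0.014, 1.512, -0.004, 1.319, -0.027], TCP at [0.234, -0.498, 0.231] pointing down, gripper open.
Joint ranges: [-2.7, 2.7], [-0.3, 1.91], [-1.27, 1.3], [0.12, 2.57], [-1.44, 4.58], [0.2, 2.03], [-3.05, 3.05]. Speed limits (rad/s): [2.79, 2.79, 3.14, 3.14, 3.14, 3.14, 3.14].

INTERFACE

Orientations are given as a unit quaternion [w, x, y, z].
In Python, from plant import * gives the robot as it stands.
- The arm moves only by the tool move_arm, never from a script. Its arguments are lists of equal length, an entry for each row: "travel": the shift along the tool's x, y, z each as a share of 0.3 m, from -1 to 1, a list of three; "delta_rot": the turn, a rotation vector about the tool's x, y, z each as a share of 0.5 rad, from -1 to 1, a list of three; "fingers": the closure, from -1 (fully open) to 1 (shut). In form: {"travel": [[dx, dy, dz], ...], "delta_rot": [[ax, ay, az], ...], "fingers": [fingers, ...]}. A call has 1 to 5 rows; each row is the pose to reach, as a shift and turn from the pose commanded when the call began, along the tool's axes at that moment; what a row does not reach only later rows make up. A row lasts 1/12 s, in which the tool goes at most 41.7 mm and 7.16 degrees, less where a joint would pass 70% of its speed; a pose out of reach is approached as far as the arm can. A call with a number of a shift or a turn outside -1 to 1 is refused whole. A call with a gripper value outside its range is refused whole. The fingers move at their own pace and stop on an object; the grip force is fixed at half the most. Time passes only in rows, so rows that repeat a pose let the fingers close. It gives the time, the measured TCP pose, the force, the opening and the grip force at its end, in the units of the state.
- get_obs(): the state, without advancing time (a new reading comes with each control period).
- read_camera(name): name is "scene" or "side" or "wrist"; returns the picture (384x512x3 uint8, blue, green, red); there is no depth.
- camera_info(name): a dict with "vfov" (degrees; the focal length in pixels is half the picture's height over the tangent of half this angle, whatever the lens; pixels are square), "cx", "cy" (the principal point, pixels), "distortion" ([k1, k2, p1, p2, k3] as OpenCV has them; the pictures are not rectified), "R" (3x3) and "t" (3): a world point X has camera coordinates R X + t. Camera axes: x right, y down, z forward; pixel columns grow to the right and rows downward; lengths in m; the calibration is good to about 2 mm. A picture is of the moment at which its call begins: read the wrist's pose just before it. camera_info takes no time and is no camera call; for the wrist camera it gives the pose at the moment of the call.
- hand_in(): hands the job in; it is judged then, once.
The state is a dict: "t": time; "joints": joint angles; "joint_vel": joint speeds; "effort": joint torques, N m; "tcp_pos": TCP position; "tcp_rot": TCP orientation; "ft_force": force on the tool from outside, world axes, zero at the start; "wrist_torque": the same for the moment, N m; "opening": finger opening in m; "grasp_force": force on a finger pad.
Only numpy, scipy, OpenCV 4.12 (cv2) and the standard library are available. Lean on these libraries where they do the work, as an engineer would, in place of code of your own. Each camera call takes 0.05 s, during which the arm holds its last target. There are 200 camera calls.

## Working session

There is one attempt and no reset: what is moved stays moved. The work goes in short steps, Python scripts to look and compute and a tool call to move; the robot and the scene stay as the last step left them, time stands still between calls to the robot, and variables do not carry over. Pictures are saved under pics/ and viewed, at most 10 in all, crops included, and the job is handed in when it is done.

Besides the shell and the picture viewer there is one more tool, called after "Emit:" as name(argument=value, ...), one argument or row to a line, values as JSON. move_arm: Moves the arm, as the interface text tells. Shift numbers are shares of 0.3 m and turn numbers shares of 0.5 rad, none past 1 either way. Its arguments: {"type":"object","properties":{"travel":{"type":"array"},"delta_rot":{"type":"array"},"fingers":{"type":"array"}},"required":["travel","delta_rot","fingers"]}

```bash
mkdir -p pics; ls; python3 - <<'E'
from plant import *
import cv2,numpy as np
o=get_obs(); print(o['tcp_pos'],o['tcp_rot'],o['t'])
for n in("scene","side"):
    im=read_camera(n); cv2.imwrite(f'pics/{n}0.png',im)
    c=camera_info(n); print(n,c)
a=cv2.imread('pics/scene0.png');b=cv2.imread('pics/side0.png')
E
```

```text
pics
[ 0.23337242 -0.49721865  0.23018955] [-1.16616538e-03  9.76019865e-01  2.17678142e-01 -3.01202447e-04] 0.0
scene {'vfov': 47.655037203456615, 'cx': 253.60768830140998, 'cy': 192.02249224718682, 'distortion': array([0.02935855, 0.        , 0.        , 0.        , 0.        ]), 'R': array([[-0.75732075, -0.65301215,  0.00635782],
       [-0.52364094,  0.60140957, -0.60341254],
       [ 0.39021206, -0.46030605, -0.79740384]]), 't': array([0.42056155, 0.25516468, 0.80342646])}
side {'vfov': 42.362347472895024, 'cx': 258.54772084064234, 'cy': 190.73553815582622, 'distortion': array([-0.00866832,  0.        ,  0.        ,  0.        ,  0.        ]), 'R': array([[ 0.99040831, -0.13606702,  0.024024  ],
       [-0.03953875, -0.44569536, -0.8943111 ],
       [ 0.13239364,  0.88478326, -0.4468003 ]]), 't': array([-0.48574995,  0.12224918,  0.95167087])}
```

View pics/scene0.png

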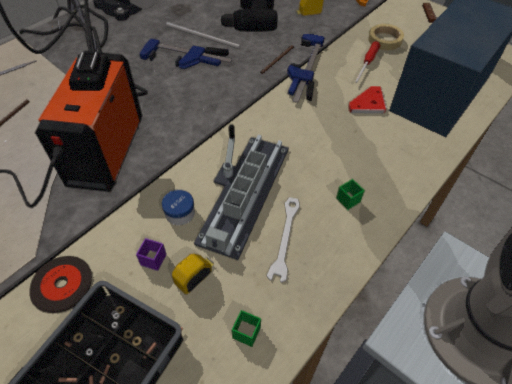

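View pics/side0.png

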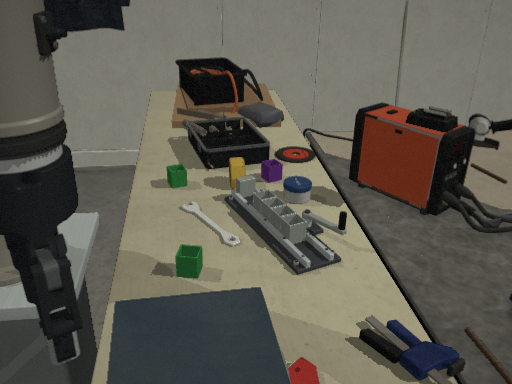

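The scene view shows the rail from about (270,145) to (220,245). The grey tubes run from (257,152) to (232,210), the keeper pivot is at (228,172) and the black post at (232,130). The tin is at (178,205), the spanner at (287,235) and the tape measure at (192,272). The tape measure marks the stop end as lower-left.

Look-alikes are the green tubes at (350,193) and (246,328) and the purple one at (151,253). None of them is in the rail, so the grey row is the target. Next is a close crop to check that.

```bash
python3 - <<'E'
import cv2,numpy as np
a=cv2.imread('pics/scene0.png')[115:265,180:300];b=cv2.imread('pics/side0.png')[165:275,215:355]
A=cv2.resize(a,None,fx=4,fy=4,interpolation=cv2.INTER_CUBIC)
cv2.imwrite('pics/zs.png',A)
cv2.imwrite('pics/zd.png',cv2.resize(b,None,fx=5,fy=5,interpolation=cv2.INTER_CUBIC))
E
```

```text
(no output)
```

View pics/zs.png

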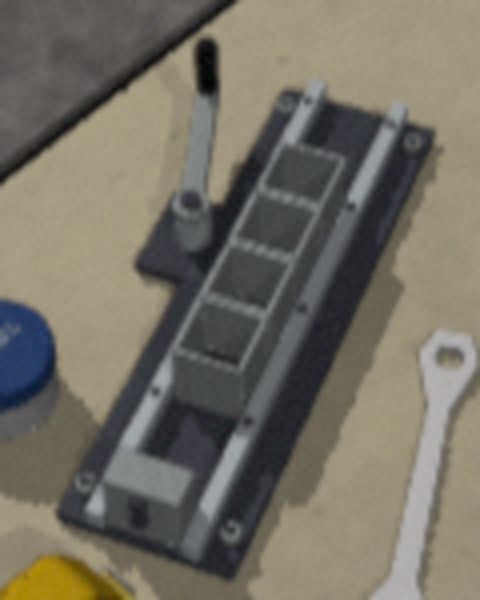

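View pics/zd.png

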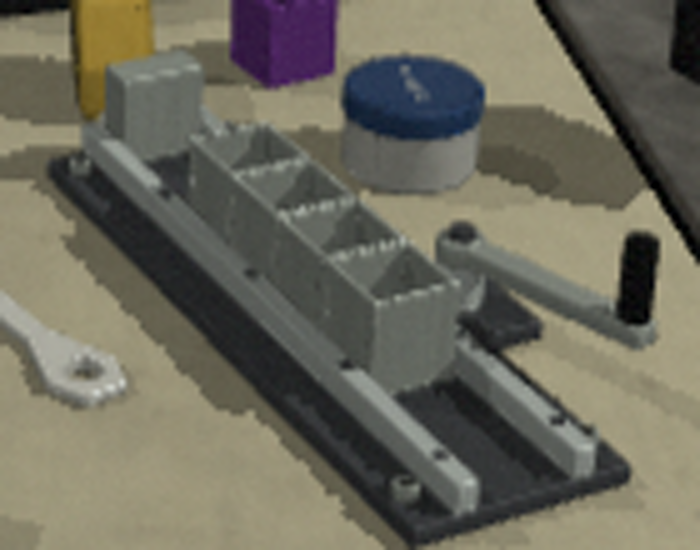

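The crops confirm four grey tubes touching in the rail, with the gap to the stop block at the lower-left. The keeper is open, with its post beyond the open-end side. The plate corners and spacer tops are clear in both views.

```bash
cat > h.py <<'E'
import cv2,numpy as np
from plant import *
def K(c):
    f=192/np.tan(np.radians(c['vfov'])/2); return np.array([[f,0,c['cx']],[0,f,c['cy']],[0,0,1]])
def cast(c,p,z):
    u=cv2.undistortPoints(np.array([[p]],float),K(c),c['distortion'])[0,0]
    R=np.array(c['R']);o=-R.T@c['t'];d=R.T@[u[0],u[1],1]
    return o+d*(z-o[2])/d[2]
E
python3 - <<'E'
from h import *
from scipy.optimize import least_squares
S=camera_info('scene');D=camera_info('side')
s=lambda x,y:((x+.5)/4-.5+180,(y+.5)/4-.5+115)
d=lambda x,y:((x+.5)/5-.5+215,(y+.5)/5-.5+165)
P={}
# rail pts (x,y,z): pixel
L=[(S,s(285,91),(50,-165,10)),(S,s(436,130),(-50,-165,10)),(S,s(235,570),(-50,165,10)),(S,s(60,514),(50,165,10)),
(D,d(412,535),(-50,-165,10)),(D,d(630,465),(50,-165,10)),(D,d(50,160),(-50,165,10))]
W=[cast(c,p,m[2]/1e3) for c,p,m in L]
def T(q,m): return np.array([q[0]+np.cos(q[2])*m[0]-np.sin(q[2])*m[1],q[1]+np.sin(q[2])*m[0]+np.cos(q[2])*m[1]])
M=[np.array(m)/1e3 for _,_,m in L]
best=min((least_squares(lambda q:np.concatenate([T(q,m)-w[:2] for m,w in zip(M,W)]),[.6,-.1,g],loss='soft_l1',f_scale=.003) for g in(0,1.5,3,-1.5)),key=lambda r:r.cost)
q=best.x; print('rail',q,np.round(best.fun.reshape(-1,2)*1e3,1))
def inv(w): a=w[:2]-q[:2];c_,s_=np.cos(q[2]),np.sin(q[2]);return np.round([1e3*(c_*a[0]+s_*a[1]),1e3*(-s_*a[0]+c_*a[1])],1)
for n,c,p,z in [('s4 rear pivside',S,s(290,146),.055),('s4 rear far',S,s(344,158),.055),('s1 front piv',S,s(176,352),.055),('s1 front far',S,s(248,370),.055),
 ('D s4 rear far',D,d(374,302),.055),('D s4 rear piv',D,d(460,287),.055),('D s1 front piv',D,d(262,125),.055),('D s1 fr far',D,d(190,137),.055),
 ('post top',S,s(206,44),.078),('D post',D,d(642,237),.078),('pivot',S,s(190,200),.045),('Dpivot',D,d(462,232),.045),
 ('stop',S,s(120,453),.055),('stop2',S,s(197,467),.055)]:
    w=cast(c,p,z);print(n,np.round(w,4),inv(w))
E
```

```text
rail [0.53632283 0.04799278 0.3440411 ] [[ 1.2 -5.3]
 [-1.7 -3.2]
 [-3.   1.4]
 [ 1.   0.2]
 [ 0.9  2.2]
 [ 2.1  0. ]
 [-1.2  1.8]]
s4 rear pivside [ 0.5784 -0.0211  0.055 ] [ 16.3 -79.2]
s4 rear far [ 0.5492 -0.0343  0.055 ] [-15.6 -81.8]
s1 front piv [0.5283 0.1277 0.055 ] [19.3 77.7]
s1 front far [0.4923 0.1116 0.055 ] [-20.   74.7]
D s4 rear far [ 0.5452 -0.0347  0.055 ] [-19.5 -80.9]
D s4 rear piv [ 0.5815 -0.0265  0.055 ] [ 17.4 -85.4]
D s1 front piv [0.5251 0.123  0.055 ] [14.7 74.4]
D s1 fr far [0.4915 0.1141 0.055 ] [-19.9  77.3]
post top [ 0.6539 -0.0334  0.078 ] [  83.2 -116.3]
D post [ 0.6515 -0.0338  0.078 ] [  80.8 -115.8]
pivot [0.6    0.0403 0.045 ] [ 57.4 -28.7]
Dpivot [0.5971 0.0354 0.045 ] [ 53.  -32.4]
stop [0.5069 0.1914 0.055 ] [ 20.6 144.9]
stop2 [0.4723 0.1722 0.055 ] [-18.4 138.5]
```

```bash
cat >> h.py <<'E'
q=np.array([0.5363,0.0480,0.344])
Rr=np.array([[np.cos(q[2]),-np.sin(q[2])],[np.sin(q[2]),np.cos(q[2])]])
def rail(w): return (np.asarray(w)[:2]-q[:2])@Rr*1e3
def world(m): return q[:2]+Rr@(np.array(m)/1e3)
def plan(m,z,railang=None,d=None):
    "tool-axis shares for TCP to rail (x,y) mm, z m, tool x heading railang deg"
    from scipy.spatial.transform import Rotation as Ro
    o=get_obs(); w=o['tcp_rot']; R=Ro.from_quat([w[1],w[2],w[3],w[0]])
    dp=np.append(world(m),z)-o['tcp_pos']; x=R.apply([1,0,0]); yaw=np.degrees(np.arctan2(x[1],x[0]))
    print('t',o['t'],'at rail',np.round(rail(o['tcp_pos']),1),'z',round(o['tcp_pos'][2],4),'yaw rail',round(yaw-np.degrees(q[2]),1),'F',np.round(o['ft_force'],1))
    print('shift shares',np.round(R.inv().apply(dp)/.3,3))
    if railang is not None:
        T=Ro.from_euler('z',railang+np.degrees(q[2]),degrees=True)*Ro.from_euler('x',180,degrees=True)
        print('turn shares',np.round((R.inv()*T).as_rotvec()/.5,3))
E
python3 - <<'E'
from h import *
S=camera_info('scene');D=camera_info('side')
for p in[(392,110),(442,130),(512,40)]:print('box base',cast(S,p,0),cast(S,p,.1))
print('box side top corner',[cast(D,(p),z) for p in[(118,302),(262,290)] for z in(0,.05,.1,.15)])
plan((0,-125),.15,90)
E
```

```text
box base [ 4.27168492e-01 -4.15176273e-01  1.11022302e-16] [ 0.39073183 -0.30075359  0.1       ]
box base [ 0.29303071 -0.43247493  0.        ] [ 0.27353168 -0.31586794  0.1       ]
box base [ 0.31010281 -0.93015606  0.        ] [ 0.28844808 -0.75070665  0.1       ]
box side top corner [array([ 0.22831638, -0.16679931,  0.        ]), array([ 0.24036431, -0.22967236,  0.05      ]), array([ 0.25241223, -0.2925454 ,  0.1       ]), array([ 0.26446016, -0.35541845,  0.15      ]), array([ 0.47458214, -0.16023467,  0.        ]), array([ 0.46408673, -0.22370865,  0.05      ]), array([ 0.45359133, -0.28718263,  0.1       ]), array([ 0.44309592, -0.3506566 ,  0.15      ])]
t 0.1 at rail [-469.1 -411.2] z 0.2303 yaw rail 5.4 F [ 0.2 -1.  -0. ]
shift shares [ 1.647 -0.801  0.269]
turn shares [-0.004 -0.003 -2.952]
```

Emit:
move_arm(
  travel=[
    [0.28,-0.6,-0.1],
    [0.28,-0.6,-0.1],
    [0.28,-0.6,-0.1],
    [0.28,-0.6,-0.1],
    [0.28,-0.6,-0.1],
  ],
  delta_rot=[
    [0,0,-1],
    [0,0,-1],
    [0,0,-1],
    [0,0,-1],
    [0,0,-1],
  ],
  fingers=[1,1,1,1,1],
)

```text
t: 0.52
tcp_pos: [0.233, -0.296, 0.261]
tcp_rot: [-0.001, 0.891, 0.455, -0.0]
ft_force: [0.3, 0.8, 0.2]
opening: 0.0257
grasp_force: 0.0
```

```bash
python3 -c "
from h import *
plan((0,-125),.15,90)"
```

```text
t 0.5167 at rail [-401.6 -221.6] z 0.261 yaw rail 34.4 F [0.3 0.8 0.2]
shift shares [1.286 0.491 0.37 ]
turn shares [-0.002 -0.003 -1.941]
```

Emit:
move_arm(
  travel=[
    [0.64,0.24,0.1],
    [0.64,0.24,0.1],
    [0.64,0.24,0.1],
    [0.64,0.24,0.1],
    [0.64,0.24,0.1],
  ],
  delta_rot=[
    [0,0,-0.97],
    [0,0,-0.97],
    [0,0,-0.97],
    [0,0,-0.97],
    [0,0,-0.97],
  ],
  fingers=[1,1,1,1,1],
)

```text
t: 0.93
tcp_pos: [0.4058, -0.1853, 0.231]
tcp_rot: [0.0, 0.756, 0.655, -0.0]
ft_force: [0.3, 0.1, 1.3]
opening: -0.0
grasp_force: 0.0
```

```bash
python3 -c "
from h import *
plan((0,-125),.15,90)"
```

```text
t 0.9333 at rail [-201.5 -175.6] z 0.231 yaw rail 62.1 F [0.3 0.1 1.3]
shift shares [0.464 0.514 0.27 ]
turn shares [ 0.     0.001 -0.975]
```

Emit:
move_arm(
  travel=[
    [0.46,0.51,0.27],
    [0.46,0.51,0.27],
    [0.46,0.51,0.27],
    [0.46,0.51,0.27],
    [0.46,0.51,0.27],
  ],
  delta_rot=[
    [0,0,-0.97],
    [0,0,-0.97],
    [0,0,-0.97],
    [0,0,-0.97],
    [0,0,-0.97],
  ],
  fingers=[1,1,1,1,1],
)

```text
t: 1.35
tcp_pos: [0.5671, -0.0785, 0.1537]
tcp_rot: [-0.0, 0.577, 0.817, -0.0]
ft_force: [1.2, -1.2, 1.0]
opening: -0.0002
grasp_force: 0.0
```

```bash
python3 -c "
from h import *
read_camera('scene')
plan((0,-125),.15,90)
cv2.imwrite('pics/w1.png',read_camera('wrist'));c=camera_info('wrist');print(c)
import pickle;pickle.dump(c,open('w1.pkl','wb'))"
```

```text
t 1.4 at rail [  -6.8 -122.8] z 0.1488 yaw rail 90.2 F [ 5.6  4.9 -1.4]
shift shares [-0.007  0.023 -0.004]
turn shares [ 0.006 -0.02   0.006]
{'vfov': 62.88729853529619, 'cx': 256.4918742655137, 'cy': 188.8080308073033, 'distortion': array([-0.02757751,  0.        ,  0.        ,  0.        ,  0.        ]), 'R': array([[ 0.94036508,  0.34016063, -0.0020631 ],
       [ 0.32624791, -0.90015339,  0.28859344],
       [ 0.09631102, -0.27205628, -0.95744951]]), 't': array([-0.50994266, -0.26321504,  0.2282518 ])}
```

View pics/w1.png

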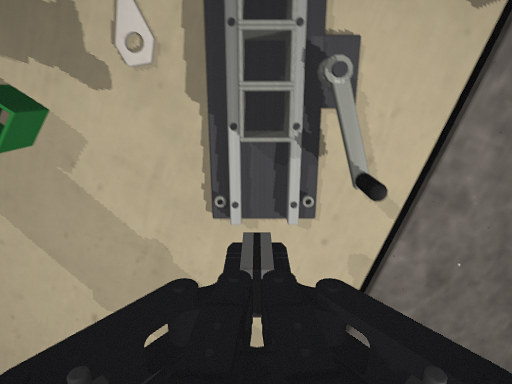

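The wrist view shows the fingertips at (257,236) behind the rail's open end. The plate corners are at (213,218) and (315,217), the rear spacer's top edge runs (240,140) to (292,140), and the post top is near (373,188).

```bash
python3 -c "
from h import *
import pickle;c=pickle.load(open('w1.pkl','rb'))
for n,p,z in [('c-',(213,218),.01),('c+',(315,217),.01),('s4 rear L',(240,140),.055),('s4 rear R',(293,140),.055),('post',(374,189),.078),('pivot',(339,69),.045),('screwL',(220,202),.01),('screwR',(308,202),.01),('edgeL top',(205,0),.01),('edgeR top',(327,0),.01),('fenceL',(236,222),.024),('fenceR',(294,222),.024)]:
    w=cast(c,p,z);print(n,w.round(4),rail(w).round(1))
plan((0,-125),.15,90)
"
```

```text
c- [ 0.5423 -0.1241  0.01  ] [ -52.4 -164.1]
c+ [ 0.635  -0.0894  0.01  ] [  46.6 -162.7]
s4 rear L [ 0.5425 -0.037   0.055 ] [-22.8 -82.2]
s4 rear R [ 0.5803 -0.0234  0.055 ] [ 17.3 -82. ]
post [ 0.6446 -0.0339  0.078 ] [  74.3 -113.7]
pivot [0.5945 0.0366 0.045 ] [ 50.9 -30.4]
screwL [ 0.5436 -0.1062  0.01  ] [ -45.1 -147.6]
screwR [ 0.6227 -0.0775  0.01  ] [  39.  -147.3]
edgeL top [0.4789 0.0534 0.01  ] [-52.3  24.4]
edgeR top [0.5713 0.0869 0.01  ] [46.1 24.8]
fenceL [ 0.5636 -0.1146  0.024 ] [ -29.1 -162.3]
fenceR [ 0.6141 -0.0963  0.024 ] [  24.6 -162.1]
t 1.45 at rail [ -11.  -123.7] z 0.1501 yaw rail 90.2 F [-1.7  0.1 -0.5]
shift shares [-0.005  0.037  0.   ]
turn shares [-0.004 -0.019  0.006]
```

Emit:
move_arm(
  travel=[
    [0,0,0],
    [0,0,0],
    [0,0,0],
    [0,0,0],
  ],
  delta_rot=[
    [0,0,0],
    [0,0,0],
    [0,0,0],
    [0,0,0],
  ],
  fingers=[1,1,1,1],
)

```text
t: 1.78
tcp_pos: [0.5658, -0.0813, 0.1562]
tcp_rot: [0.001, 0.579, 0.815, -0.0]
ft_force: [-0.1, -0.3, 0.6]
opening: 0.0002
grasp_force: 0.0
```

```bash
python3 -c "
from h import *
plan((0,-122),.027,90)
c=camera_info('wrist');im=read_camera('wrist');cv2.imwrite('pics/w2.png',im)
import pickle;pickle.dump(c,open('w2.pkl','wb'))
plan((0,-122),.027,90)
"
```

```text
t 1.7833 at rail [ -15.9 -131.7] z 0.1562 yaw rail 89.5 F [-0.1 -0.3  0.6]
shift shares [0.034 0.052 0.431]
turn shares [ 0.001  0.004 -0.017]
t 1.8333 at rail [ -15.7 -131.5] z 0.1562 yaw rail 89.5 F [ 0.5 -0.7  0.1]
shift shares [0.033 0.052 0.431]
turn shares [ 0.002  0.004 -0.017]
```

View pics/w2.png

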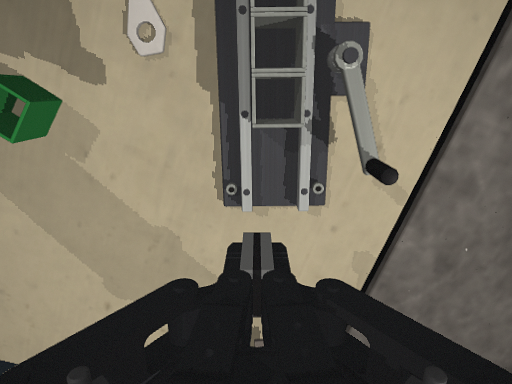

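Now settled, with the plate corners at (223,206) and (325,206), the rear spacer's top edge at (252,127) to (304,126), and the post top near (387,175).

```bash
python3 -c "
from h import *
import pickle;c=pickle.load(open('w2.pkl','rb'))
for n,p,z in [('c-',(223,206),.01),('c+',(325.5,206),.01),('s4 rear L',(251.5,126.5),.055),('s4 rear R',(305,126),.055),('post',(387,176),.078),('pivot',(349,55),.045),('screwL',(231,189),.01),('screwR',(318,189),.01),('edgeL top',(216,0),.01),('fenceL',(247,210),.024),('fenceR',(304,210),.024)]:
    w=cast(c,p,z);print(n,w.round(4),rail(w).round(1))
"
```

```text
c- [ 0.5462 -0.122   0.01  ] [ -48.  -163.4]
c+ [ 0.6413 -0.0889  0.01  ] [  52.7 -164.3]
s4 rear L [ 0.5467 -0.0351  0.055 ] [-18.2 -81.7]
s4 rear R [ 0.5853 -0.0212  0.055 ] [ 22.8 -81.7]
post [ 0.6513 -0.0337  0.078 ] [  80.7 -115.7]
pivot [0.5988 0.0384 0.045 ] [ 55.6 -30.1]
screwL [ 0.5483 -0.1027  0.01  ] [ -39.5 -146. ]
screwR [ 0.6276 -0.0751  0.01  ] [  44.4 -146.7]
edgeL top [0.4869 0.0475 0.01  ] [-46.6  16.2]
fenceL [ 0.5685 -0.1129  0.024 ] [ -24.  -162.3]
fenceR [ 0.6189 -0.0953  0.024 ] [  29.4 -162.8]
```

Emit:
move_arm(
  travel=[
    [0.045,0.058,0.1],
    [0.045,0.058,0.2],
    [0.045,0.058,0.3],
    [0.045,0.058,0.39],
    [0.045,0.058,0.43],
  ],
  delta_rot=[
    [0,0,0],
    [0,0,0],
    [0,0,0],
    [0,0,0],
    [0,0,0],
  ],
  fingers=[1,1,1,1,1],
)

```text
t: 2.25
tcp_pos: [0.5751, -0.0622, 0.0232]
tcp_rot: [-0.002, 0.579, 0.816, -0.002]
ft_force: [-0.8, -0.7, -0.7]
opening: -0.0001
grasp_force: 0.0
```

Emit:
move_arm(
  travel=[
    [0,0,0],
    [0,0,0],
    [0,0,0],
  ],
  delta_rot=[
    [0,0,0],
    [0,0,0],
    [0,0,0],
  ],
  fingers=[1,1,1],
)

```text
t: 2.5
tcp_pos: [0.58, -0.0613, 0.0283]
tcp_rot: [0.002, 0.578, 0.816, 0.001]
ft_force: [-0.1, 0.6, 0.6]
opening: -0.0002
grasp_force: 0.0
```

```bash
python3 -c "
from h import *
plan((1.5,-93),.027,90)"
```

```text
t 2.5 at rail [   4.3 -117.6] z 0.0283 yaw rail 89.6 F [-0.1  0.6  0.6]
shift shares [ 0.082 -0.01   0.004]
turn shares [ 0.008  0.004 -0.013]
```

Emit:
move_arm(
  travel=[
    [0.025,-0.005,0],
    [0.05,-0.008,0],
    [0.07,-0.008,0],
    [0.09,-0.008,0],
    [0.11,-0.008,0],
  ],
  delta_rot=[
    [0,0,0],
    [0,0,0],
    [0,0,0],
    [0,0,0],
    [0,0,0],
  ],
  fingers=[1,1,1,1,1],
)

```text
t: 2.92
tcp_pos: [0.5664, -0.0329, 0.0273]
tcp_rot: [0.003, 0.578, 0.816, -0.001]
ft_force: [2.2, -5.5, 1.8]
opening: -0.0004
grasp_force: 2.9
```

Emit:
move_arm(
  travel=[
    [0.02,0,0],
    [0.04,0,0],
    [0.06,0,0],
    [0.08,0,0],
    [0.1,0,0],
  ],
  delta_rot=[
    [0,0,0],
    [0,0,0],
    [0,0,0],
    [0,0,0],
    [0,0,0],
  ],
  fingers=[1,1,1,1,1],
)

```text
t: 3.33
tcp_pos: [0.5568, -0.0052, 0.0273]
tcp_rot: [0.003, 0.579, 0.815, -0.001]
ft_force: [1.9, -5.4, 2.3]
opening: -0.0002
grasp_force: 2.9
```

```bash
python3 -c "
from h import *
plan((1.5,-31),.027,90)
cv2.imwrite('pics/s2.png',read_camera('scene'))
plan((1.5,-31),.027,90)"
```

```text
t 3.3333 at rail [  1.3 -57. ] z 0.0273 yaw rail 89.6 F [ 1.9 -5.4  2.3]
shift shares [ 0.087 -0.     0.001]
turn shares [ 0.005  0.011 -0.016]
t 3.3833 at rail [  1.4 -54.7] z 0.0273 yaw rail 89.7 F [ 0.3 -3.1  2.8]
shift shares [ 0.079 -0.     0.001]
turn shares [ 0.004  0.007 -0.012]
```

Emit:
move_arm(
  travel=[
    [0.015,0,0],
    [0.03,0,0],
    [0.045,0,0],
    [0.06,0,0],
    [0.07,0,0],
  ],
  delta_rot=[
    [0,0,0],
    [0,0,0],
    [0,0,0],
    [0,0,0],
    [0,0,0],
  ],
  fingers=[1,1,1,1,1],
)

```text
t: 3.8
tcp_pos: [0.5498, 0.0149, 0.0272]
tcp_rot: [0.003, 0.579, 0.816, -0.0]
ft_force: [1.5, -6.3, 3.4]
opening: -0.0003
grasp_force: 3.3
```

Emit:
move_arm(
  travel=[
    [0.005,0,0],
    [0.01,0,0],
    [0.015,0,0],
    [0.02,0,0],
    [0.02,0,0],
  ],
  delta_rot=[
    [0,0,0],
    [0,0,0],
    [0,0,0],
    [0,0,0],
    [0,0,0],
  ],
  fingers=[1,1,1,1,1],
)

```text
t: 4.22
tcp_pos: [0.548, 0.02, 0.0273]
tcp_rot: [0.003, 0.579, 0.815, -0.001]
ft_force: [2.5, -6.5, 3.8]
opening: 0.0003
grasp_force: 3.3
```

```bash
python3 -c "
from h import *
plan((1.5,-31),.027,90)"
```

```text
t 4.2167 at rail [  1.6 -30.4] z 0.0273 yaw rail 89.6 F [ 2.5 -6.5  3.8]
shift shares [-0.002 -0.     0.001]
turn shares [ 0.005  0.011 -0.016]
```

Emit:
move_arm(
  travel=[
    [0.005,0,0],
    [0.01,0,0],
    [0.015,0,0],
    [0.02,0,0],
    [0.02,0,0],
  ],
  delta_rot=[
    [0,0,0],
    [0,0,0],
    [0,0,0],
    [0,0,0],
    [0,0,0],
  ],
  fingers=[1,1,1,1,1],
)

```text
t: 4.63
tcp_pos: [0.548, 0.0199, 0.0274]
tcp_rot: [0.006, 0.58, 0.814, -0.002]
ft_force: [4.7, -12.9, 2.7]
opening: 0.0
grasp_force: 7.1
```

```bash
python3 -c "
from h import *
plan((1.5,-31),.027,90)"
```

```text
t 4.6333 at rail [  1.6 -30.4] z 0.0274 yaw rail 89.3 F [  4.7 -12.9   2.7]
shift shares [-0.002 -0.     0.001]
turn shares [ 0.006  0.025 -0.023]
```

The force doubled with no further motion, so the row is hard against the stop. Next I back off, rise, and swing round to the post.

Emit:
move_arm(
  travel=[
    [-0.03,0,0],
    [-0.08,0,0],
    [-0.12,0,-0.05],
    [-0.15,0,-0.17],
    [-0.15,0.05,-0.28],
  ],
  delta_rot=[
    [0,0,0],
    [0,0,0],
    [0,0,0],
    [0,0,0],
    [0,0,-0.2],
  ],
  fingers=[1,1,1,1,1],
)

```text
t: 5.05
tcp_pos: [0.5695, -0.0118, 0.1092]
tcp_rot: [-0.003, 0.537, 0.843, -0.003]
ft_force: [1.0, -0.6, -0.5]
opening: 0.0003
grasp_force: 0.0
```

Emit:
move_arm(
  travel=[
    [-0.02,0.13,-0.08],
    [-0.05,0.2,-0.08],
    [-0.05,0.2,-0.08],
    [-0.05,0.2,-0.08],
    [-0.05,0.2,-0.08],
  ],
  delta_rot=[
    [0,0,-0.25],
    [0,0,-0.5],
    [0,0,-0.75],
    [0,0,-1],
    [0,0,-1],
  ],
  fingers=[1,1,1,1,1],
)

```text
t: 5.47
tcp_pos: [0.6334, 0.0051, 0.1335]
tcp_rot: [-0.001, 0.309, 0.951, 0.001]
ft_force: [0.1, -0.1, -0.3]
opening: 0.0001
grasp_force: 0.0
```

```bash
python3 -c "
from h import *
plan((120,-104),.15,195);print(get_obs()['joints'].round(2))
cv2.imwrite('pics/s3.png',cv2.resize(read_camera('scene')[115:265,180:330],None,fx=4,fy=4,interpolation=cv2.INTER_CUBIC))"
```

```text
t 5.4667 at rail [ 76.9 -73.2] z 0.1335 yaw rail 124.2 F [ 0.1 -0.1 -0.3]
shift shares [-0.166  0.061 -0.055]
turn shares [ 0.006 -0.004 -2.47 ]
[ 0.36  0.63 -0.63  1.39  0.37  1.25  0.64]
```

View pics/s3.png

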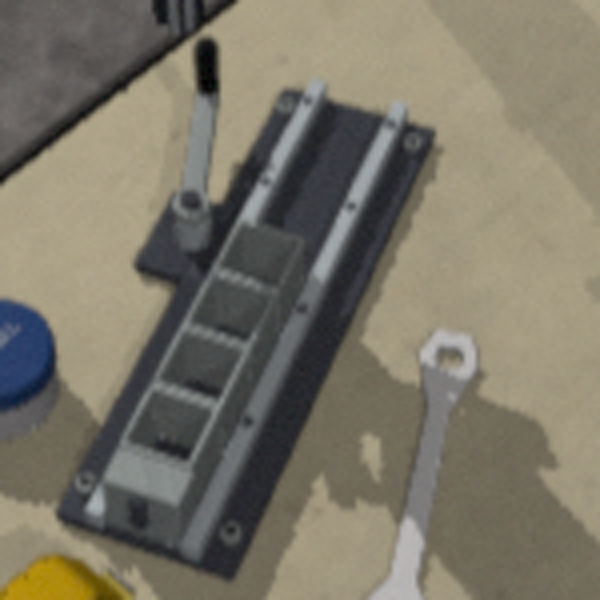

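The crop shows the row home against the stop block, with no gaps, and the keeper still open with its post at (206,65).

Emit:
move_arm(
  travel=[
    [-0.03,0.01,-0.05],
    [-0.08,0.03,-0.05],
    [-0.12,0.05,-0.05],
    [-0.16,0.06,-0.05],
    [-0.16,0.06,-0.05],
  ],
  delta_rot=[
    [0,0,-0.25],
    [0,0,-0.5],
    [0,0,-0.75],
    [0,0,-1],
    [0,0,-1],
  ],
  fingers=[1,1,1,1,1],
)

```text
t: 5.93
tcp_pos: [0.6843, -0.0115, 0.1482]
tcp_rot: [0.0, 0.067, 0.998, 0.0]
ft_force: [0.3, -1.2, -0.0]
opening: -0.0003
grasp_force: 0.0
```

Emit:
move_arm(
  travel=[
    [0,0,0],
    [0,0,0],
    [0,0,0],
    [0,0,0],
    [0,0,0],
  ],
  delta_rot=[
    [0,0,-0.25],
    [0,0,-0.5],
    [0,0,-0.75],
    [0,0,-1],
    [0,0,-1],
  ],
  fingers=[1,1,1,1,1],
)

```text
t: 6.35
tcp_pos: [0.682, -0.0098, 0.1488]
tcp_rot: [-0.001, -0.182, 0.983, 0.0]
ft_force: [-0.0, 0.1, -0.4]
opening: 0.0
grasp_force: 0.0
```

Emit:
move_arm(
  travel=[
    [0,0,0],
    [0,0,0],
    [0,0,0],
    [0,0,0],
  ],
  delta_rot=[
    [0,0,-0.2],
    [0,0,-0.4],
    [0,0,-0.4],
    [0,0,-0.4],
  ],
  fingers=[1,1,1,1],
)

```text
t: 6.68
tcp_pos: [0.6826, -0.0102, 0.149]
tcp_rot: [-0.0, -0.277, 0.961, 0.0]
ft_force: [0.0, 0.5, -0.1]
opening: 0.0001
grasp_force: 0.0
```

```bash
python3 -c "
from h import *
plan((118,-104),.05,195);print(get_obs()['joints'].round(2))
c=camera_info('wrist');cv2.imwrite('pics/w3.png',read_camera('wrist'))
import pickle;pickle.dump(c,open('w3.pkl','wb'))"
```

```text
t 6.6833 at rail [ 118.  -104.2] z 0.149 yaw rail -167.5 F [ 0.   0.5 -0.1]
shift shares [-0.    0.    0.33]
turn shares [ 0.001 -0.001 -0.089]
[ 0.43  0.78 -0.85  1.19  0.57  1.4   1.77]
```

View pics/w3.png

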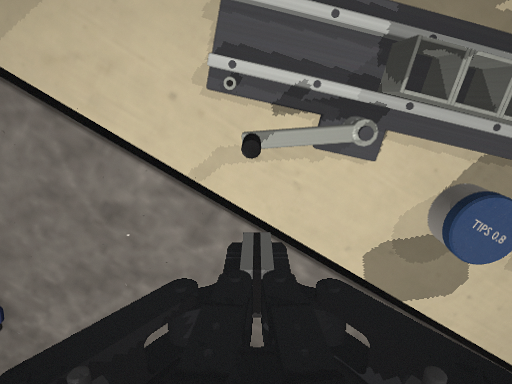

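The post top is near (251,147) and the fingertips are at (257,235), almost in line behind it. The pivot is at (365,132).

```bash
python3 -c "
from h import *
import pickle;c=pickle.load(open('w3.pkl','rb'))
for n,p,z in [('post',(251,147),.078),('pivot',(365,132),.045)]:
    w=cast(c,p,z);print(n,w.round(4),rail(w).round(1))
pv=rail(cast(c,(365,132),.045))
for th in (-.3,0,.3,.6,.9,1.2,1.48,1.571):
    d=np.array([-np.cos(th),np.sin(th)]);post=np.array([56,-31])+90*np.array([-np.sin(th),-np.cos(th)])
    print(th,post.round(1),'tcp',(post-18*d).round(1),'yaw',round(np.degrees(np.arctan2(d[1],d[0]))%360,1))
"
```

```text
post [ 0.6521 -0.034   0.078 ] [  81.3 -116.2]
pivot [0.5996 0.0377 0.045 ] [ 56.1 -31. ]
-0.3 [  82.6 -117. ] tcp [  99.8 -111.7] yaw 197.2
0 [  56. -121.] tcp [  74. -121.] yaw 180.0
0.3 [  29.4 -117. ] tcp [  46.6 -122.3] yaw 162.8
0.6 [   5.2 -105.3] tcp [  20.  -115.4] yaw 145.6
0.9 [-14.5 -86.9] tcp [  -3.3 -101. ] yaw 128.4
1.2 [-27.9 -63.6] tcp [-21.4 -80.4] yaw 111.2
1.48 [-33.6 -39.2] tcp [-32.  -57.1] yaw 95.2
1.571 [-34. -31.] tcp [-34. -49.] yaw 90.0
```

Emit:
move_arm(
  travel=[
    [0,0,0.12],
    [0,0,0.22],
    [0,0,0.3],
    [0,0,0.33],
    [0,0,0.33],
  ],
  delta_rot=[
    [0,0,0],
    [0,0,-0.05],
    [0,0,-0.09],
    [0,0,-0.09],
    [0,0,-0.09],
  ],
  fingers=[1,1,1,1,1],
)

```text
t: 7.15
tcp_pos: [0.6809, -0.0113, 0.0469]
tcp_rot: [-0.003, -0.3, 0.954, 0.0]
ft_force: [0.3, -0.6, -0.3]
opening: -0.0001
grasp_force: 0.0
```

```bash
python3 -c "
from h import *
plan((73,-121),.05,180)"
```

```text
t 7.15 at rail [ 116.1 -104.6] z 0.0469 yaw rail -164.8 F [ 0.3 -0.6 -0.3]
shift shares [ 0.153 -0.015 -0.01 ]
turn shares [ 0.004 -0.012  0.531]
```

Emit:
move_arm(
  travel=[
    [0.03,0,-0.01],
    [0.06,0,-0.01],
    [0.09,-0.003,-0.01],
    [0.12,-0.007,-0.01],
    [0.15,-0.012,-0.01],
  ],
  delta_rot=[
    [0,0,0],
    [0,0,0.1],
    [0,0,0.25],
    [0,0,0.4],
    [0,0,0.53],
  ],
  fingers=[1,1,1,1,1],
)

```text
t: 7.57
tcp_pos: [0.6501, -0.0384, 0.0567]
tcp_rot: [0.003, -0.17, 0.985, 0.0]
ft_force: [0.4, 1.1, -0.4]
opening: 0.0
grasp_force: 0.7
```

```bash
python3 -c "
from h import *
plan((46,-121.5),.05,163)"
```

```text
t 7.5667 at rail [  78.  -119.7] z 0.0567 yaw rail -180.1 F [ 0.4  1.1 -0.4]
shift shares [ 0.107 -0.006  0.022]
turn shares [0.001 0.013 0.59 ]
```

Emit:
move_arm(
  travel=[
    [0.02,0,0],
    [0.04,0,0.005],
    [0.06,-0.002,0.005],
    [0.085,-0.004,0.005],
    [0.107,-0.006,0.005],
  ],
  delta_rot=[
    [0,0,0.1],
    [0,0,0.22],
    [0,0,0.35],
    [0,0,0.47],
    [0,0,0.59],
  ],
  fingers=[1,1,1,1,1],
)

```text
t: 7.98
tcp_pos: [0.621, -0.0513, 0.0554]
tcp_rot: [0.004, -0.024, 1.0, 0.0]
ft_force: [1.8, 0.7, -0.6]
opening: -0.0
grasp_force: 0.7
```

```bash
python3 -c "
from h import *
plan((19.5,-114.5),.05,145.6)"
```

```text
t 7.9833 at rail [  46.3 -122.1] z 0.0554 yaw rail -197.0 F [ 1.8  0.7 -0.6]
shift shares [ 0.093 -0.002  0.017]
turn shares [0.003 0.014 0.608]
```

Emit:
move_arm(
  travel=[
    [0.018,0,0],
    [0.036,0,0.005],
    [0.054,0,0.01],
    [0.072,0,0.01],
    [0.093,-0.002,0.01],
  ],
  delta_rot=[
    [0,0,0.12],
    [0,0,0.24],
    [0,0,0.36],
    [0,0,0.48],
    [0,0,0.6],
  ],
  fingers=[1,1,1,1,1],
)

```text
t: 8.4
tcp_pos: [0.5938, -0.0537, 0.0524]
tcp_rot: [0.004, 0.126, 0.992, 0.001]
ft_force: [2.0, 0.9, -0.2]
opening: -0.0004
grasp_force: 0.7
```

```bash
python3 -c "
from h import *
plan((-3.5,-100.5),.05,128.4)"
```

```text
t 8.4 at rail [  19.8 -115.1] z 0.0524 yaw rail 145.8 F [ 2.   0.9 -0.2]
shift shares [ 0.092 -0.003  0.007]
turn shares [0.007 0.015 0.608]
```

Emit:
move_arm(
  travel=[
    [0.018,0,0],
    [0.036,0,0],
    [0.054,0,0],
    [0.072,0,0],
    [0.093,-0.003,0],
  ],
  delta_rot=[
    [0,0,0.12],
    [0,0,0.24],
    [0,0,0.36],
    [0,0,0.48],
    [0,0,0.6],
  ],
  fingers=[1,1,1,1,1],
)

```text
t: 8.82
tcp_pos: [0.5666, -0.0482, 0.0523]
tcp_rot: [0.004, 0.273, 0.962, 0.001]
ft_force: [1.7, -0.0, -0.0]
opening: -0.0004
grasp_force: 0.7
```

```bash
python3 -c "
from h import *
plan((-21.5,-79.5),.05,111)"
```

```text
t 8.8167 at rail [  -3.9 -100.8] z 0.0523 yaw rail 128.6 F [ 1.7 -0.  -0. ]
shift shares [ 0.092 -0.002  0.007]
turn shares [0.01  0.013 0.615]
```

Emit:
move_arm(
  travel=[
    [0.018,0,0],
    [0.036,0,0],
    [0.054,0,0],
    [0.072,0,0],
    [0.093,-0.002,0],
  ],
  delta_rot=[
    [0,0,0.12],
    [0,0,0.24],
    [0,0,0.36],
    [0,0,0.48],
    [0,0,0.6],
  ],
  fingers=[1,1,1,1,1],
)

```text
t: 9.23
tcp_pos: [0.5423, -0.0345, 0.052]
tcp_rot: [0.004, 0.414, 0.91, 0.001]
ft_force: [1.3, -0.3, -0.4]
opening: -0.0001
grasp_force: 0.7
```

```bash
python3 -c "
from h import *
plan((-33,-52),.05,93)"
```

```text
t 9.2333 at rail [-22.2 -79.6] z 0.052 yaw rail 111.4 F [ 1.3 -0.3 -0.4]
shift shares [0.099 0.    0.006]
turn shares [0.012 0.01  0.643]
```

Emit:
move_arm(
  travel=[
    [0.02,0,0],
    [0.04,0,0],
    [0.06,0,0],
    [0.08,0,0],
    [0.1,0,0],
  ],
  delta_rot=[
    [0,0,0.12],
    [0,0,0.24],
    [0,0,0.38],
    [0,0,0.5],
    [0,0,0.63],
  ],
  fingers=[1,1,1,1,1],
)

```text
t: 9.65
tcp_pos: [0.5221, -0.0118, 0.0518]
tcp_rot: [0.003, 0.551, 0.834, 0.002]
ft_force: [1.4, -0.7, -0.7]
opening: -0.0001
grasp_force: 0.7
```

Emit:
move_arm(
  travel=[
    [0.006,0,0],
    [0.012,0,0],
    [0.018,0,0],
    [0.024,0,0],
    [0.024,0,0],
  ],
  delta_rot=[
    [0,0,0],
    [0,0,0.05],
    [0,0,0.1],
    [0,0,0.1],
    [0,0,0.1],
  ],
  fingers=[1,1,1,1,1],
)

```text
t: 10.07
tcp_pos: [0.5201, -0.009, 0.0515]
tcp_rot: [0.005, 0.57, 0.821, -0.0]
ft_force: [2.3, -6.0, 2.3]
opening: -0.0005
grasp_force: 3.2
```

```bash
python3 -c "
from h import *
plan((-34,-49),.05,90)"
```

```text
t 10.0667 at rail [-34.4 -48.2] z 0.0515 yaw rail 90.7 F [ 2.3 -6.   2.3]
shift shares [-0.003  0.001  0.005]
turn shares [0.01  0.015 0.025]
```

Emit:
move_arm(
  travel=[
    [0.005,0,0],
    [0.01,0,0],
    [0.01,0,0],
    [0.01,0,0],
  ],
  delta_rot=[
    [0,0,0],
    [0,0,0],
    [0,0,0],
    [0,0,0],
  ],
  fingers=[1,1,1,1],
)

```text
t: 10.4
tcp_pos: [0.5201, -0.0089, 0.0516]
tcp_rot: [0.006, 0.571, 0.821, -0.001]
ft_force: [3.9, -9.5, 0.9]
opening: -0.0001
grasp_force: 5.2
```

Emit:
move_arm(
  travel=[
    [-0.03,0,0],
    [-0.08,0,0],
    [-0.13,0,-0.05],
    [-0.17,0,-0.17],
    [-0.17,0,-0.3],
  ],
  delta_rot=[
    [0,0,0],
    [0,0,0],
    [0,0,0],
    [0,0,0],
    [0,0,0],
  ],
  fingers=[1,1,1,1,1],
)

```text
t: 10.82
tcp_pos: [0.5329, -0.0533, 0.139]
tcp_rot: [-0.001, 0.571, 0.821, -0.001]
ft_force: [1.7, -0.8, 0.0]
opening: -0.0001
grasp_force: 0.0
```

Emit:
move_arm(
  travel=[
    [0,0,0],
    [0,0,0],
    [0,0,0],
    [0,0,0],
  ],
  delta_rot=[
    [0,0,0],
    [0,0,0],
    [0,0,0],
    [0,0,0],
  ],
  fingers=[1,1,1,1],
)

```text
t: 11.15
tcp_pos: [0.5327, -0.0496, 0.1379]
tcp_rot: [-0.001, 0.569, 0.822, -0.0]
ft_force: [0.1, -0.4, -0.5]
opening: 0.0
grasp_force: 0.0
```

```bash
python3 -c "
from h import *
a=read_camera('scene')[115:265,180:300];b=read_camera('side')[165:275,215:355]
z=lambda i:cv2.resize(i,(400,int(400*i.shape[0]/i.shape[1])),interpolation=cv2.INTER_CUBIC)
A,B=z(a),z(b);B=cv2.copyMakeBorder(B,0,A.shape[0]-B.shape[0],0,0,0)
cv2.imwrite('pics/f.png',np.hstack([A,B]))"
```

```text
(no output)
```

View pics/f.png

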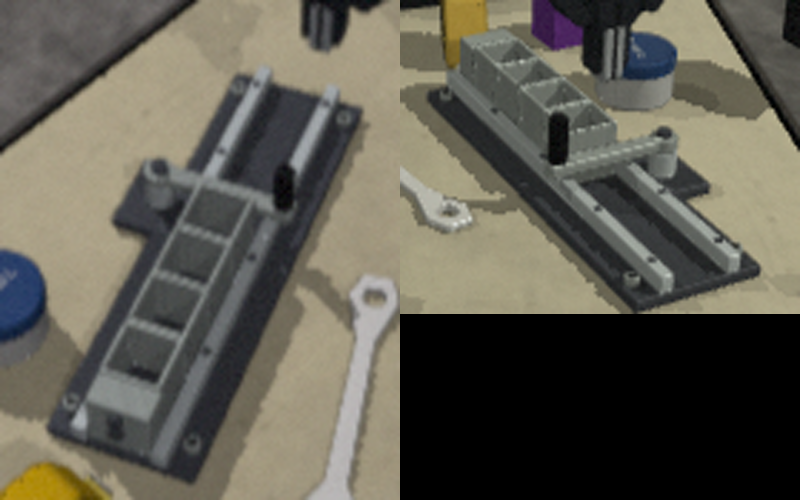

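The keeper lies square across behind the row, with its post at (284,190) in the left crop. The row is together and against the stop block, and nothing else has moved.

```bash
python3 -c "
from plant import *
print(hand_in())"
```

```text
the job is handed in; nothing more can be done
None
```

I pushed the row hard up against the end stop and swung the keeper closed behind it, then handed the job in at about 11 s of the 43 s allowed; hand-in returned no verdict, but the last pictures show the row together, the keeper square across and the bystanders in place.

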